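Lock the dust extractor's filter hatch with its quarter-turn fastener

TASK

The filter hatch on top of the stone carver's bench dust extractor has sprung slightly open. Set your fingertips in the wide slot of its round quarter-turn fastener, press the hatch panel down shut, and turn the fastener a quarter turn clockwise (seen from above) to its stop so that it locks and the panel stays shut by itself; then take the fingers away. Nothing needs gripping; do not lift or pull the panel open, and leave the carved stone, the chisel and the cup alone.

Things in the scene. Friction and masses are not known exactly. Their poses are not given: they have to be found in the camera images.
- filter_box: Grey metal filter box fixed to the bench, 280 mm deep (x) by 260 (y), walls 100 high, dark louvres on its -x front, round stub 70 mm across, 50 long on its +y side. Origin: centre of its underside, z up, x from front to hinge side. On top a flat aluminium panel 8 mm thick, hinged along the +x edge (hinge line parallel to y at x = +134, z = 100 mm). Place and yaw vary.
- panel (a joint): Hatch panel hinge, rad: 0 = shut on the box rim (hard stop), grows as the panel's front edge rises. A spring holds it about 0.075 rad open; 2 to 5 N straight down at the fastener presses it shut, and it springs up again unless the fastener is locked. Locked, it rests near 0.01.
- panel_edge (a point): Middle of the panel's front edge, on its upper face: at x = -136 mm, y = 0, z = 108 mm in the box frame when shut, about 20 mm higher when sprung open.
- cam (a joint): Fastener, rad: 0 = unlocked stop (slot parallel to hinge line), grows clockwise from above, 1.571 = locked stop (slot runs front to hinge). Starts in 0 to 0.25; friction 0.06 N m; stays where left. A hidden tongue goes under a catch from about 1.1 on, only while the panel is pressed shut (front edge within about 4 mm); otherwise it stops there.
- slot (a point): Slot floor centre, on the turning axis (x = -70, y = 0, z = 112 mm in the box frame with panel shut). Axes turn with it: y along the slot, z up. Dark steel disc 112 mm across with two straight grey cheeks 20 mm above the slot floor; slot 38 mm wide, 86 long, open at both ends. Shut fingertips fit 25 to 35 mm off the axis and sweep it round on an arc.
- inkstone: Bystander: loose grey carved stone tray, 130 x 95 x 25 mm, lying on the bench to the box's -y side. Origin: centre of its underside.
- chisel: Bystander: loose chisel with a wooden handle, 190 mm long, lying on the bench to the box's +y side. Origin: near its middle, underside.
- water_cup: Bystander: white ceramic cup 70 mm across and 75 mm high, standing on the bench to the box's -y side. Origin: centre of its underside.

How it is judged:
On the way, in this order (a step that is already met when the one before it is completed fails the run):
1. fingertips in the fastener's slot (at least 5 mm below the cheek tops) with the panel pressed shut (z of the grasp point in the frame of slot below 0.034 m and horizontal distance between the grasp point and slot below 0.06 m and contact force between the fingers and panel above 0.3 N and value of joint panel below 0.025 rad), for 0.1 s.
2. fastener turned to its locked stop with the panel shut (value of joint cam above 1.4 rad and value of joint panel below 0.025 rad), for 0.1 s.
At the end, for the whole second after the job is handed in: The fastener stands at 1.4 rad or more (locked stop 1.571) and the panel stays within 0.025 rad of shut, at rest and untouched, held down by the latch alone (all of step 2 and velocity of joint panel between -0.05 and 0.05 rad/s).
It fails at once if the panel is lifted or pulled open (beyond 0.25 rad) (value of joint panel above 0.25 rad).
It fails at once if the carved stone is moved more than 30 mm (distance of inkstone from where it was at the start of the episode above 0.03 m).
It fails at once if the chisel is moved more than 30 mm (distance of chisel from where it was at the start of the episode above 0.03 m).
It fails at once if the cup is moved more than 30 mm or tipped (distance of water_cup from where it was at the start of the episode above 0.03 m or angle between water_cup's own z axis and vertical above 0.5 rad).
It also fails if it takes over 40 s, if anything falls off the work surface, if the arm or the gripper's body presses on something with over 40 N, if the wrist force passes 120 N, or if a joint passes its speed limit or range.

ROBOT

A 6-joint arm with a two-finger parallel gripper is mounted at the origin on the work surface. World frame = base frame: x ahead of the robot, y to its left, z up, the work surface at z = 0. Lengths are in m, angles in rad, forces in N, time in s.
With the tool pointing down it reaches from about 0.375 to 0.9 m from the base axis. Payload 3.1 kg.
Tool frame: the origin (TCP) lies between the finger pads; the fingertips stand robot.tip_extent ahead of it and the grasp point (between the pads) lies 3 mm ahead of it (robot.tip_extent is the distance from the TCP to the fingertips, in m); z points along the fingers, x is the direction in which the jaws open and shut, and the axes are right-handed (so a half turn about z gives the same grasp; the last joint's range is limited). The gripper opens to 87 mm and grips with 3 to 60 N. Pads are 19 mm wide; open, the fingers measure 117 mm over their backs; the gripper's body (75 mm by 190 mm) begins 51 mm behind the grasp point.
Start: joints at [-1.367, 0.527, 1.433, -0, 1.181, -0.178], TCP at [0.233, -0.58, 0.245] pointing down, gripper open.
Joint ranges: [-3.08, 3.08], [-0.75, 2.2], [0.22, 2.44], [-1.43, 4.57], [0, 2.65], [-2.85, 2.85]. Speed limits (rad/s): [2.79, 2.79, 3.14, 3.14, 3.14, 3.14].

INTERFACE

Orientations are given as a unit quaternion [x, y, z, w].
In Python, from rig import robot, cams gives the robot as it stands.
- The arm moves only by the tool carry_out, never from a script. Its argument "steps" is a list of rows, each a list of 3 entries, a list of its own where there are three numbers: the shift along the world's x, y, z in cm, then the turn about the world's z in degrees, then the closure, from 0 (fully open) to 1 (shut). In form: [[[dx, dy, dz], spin, fingers], ...]. A call has 1 to 10 rows; each row shifts and turns the pose as measured when the row begins; what a row does not reach is not made up. A row lasts 1/10 s, in which the tool goes at most 50 mm and 8.59 degrees, less where a joint would pass 70% of its speed; a pose out of reach is approached as far as the arm can. A call with a gripper value outside its range is refused whole. The fingers move at their own pace and stop on an object; "squeeze" is the grip in N (left out, the last holds). Time passes only in rows, so rows that do not move let the fingers close. It gives the time, the measured TCP pose, the force and the opening at its end, in the units of the state.
- robot.get_obs(): the state, without advancing time (a new reading comes with each control period).
- cams.camera(name): name is "scene" or "top"; returns a dict with "pixels" (420x560x3 uint8, red, green, blue), "fx", "fy", "cx", "cy" (pixels), "k1" (the pictures are not rectified: a ray, as slopes to the right and down, at radius r is drawn at 1 + k1 r^2 times it, then the intrinsics apply), "eye" and "rotation" of the camera in the world. Camera axes: x right, y up, looking along -z (the intrinsics and any distortion apply to the point x, -y, -z); pixel columns grow to the right and rows downward; lengths in m; the calibration is good to about 2 mm. A picture is of the moment at which its call begins. There is no depth.
- robot.hand_in(): hands the job in, once; it reports no verdict.
The state is a dict: "time": time; "q": joint angles; "joint_velocities": joint speeds; "joint_torque": joint torques, N m; "position": TCP position; "tool_rot": TCP orientation; "ft_force": force on the tool from outside, world axes, zero at the start; "moment": the same for the moment, N m; "grip_width": finger opening in m.
Only numpy, scipy, OpenCV 4.12 (cv2) and the standard library are available. Lean on these libraries where they do the work, as an engineer would, in place of code of your own. Each camera call takes 0.05 s, during which the arm holds its last target. There are 200 camera calls.

## Working session

There is one attempt and no reset: what is moved stays moved. The work goes in short steps, Python scripts to look and compute and a tool call to move; the robot and the scene stay as the last step left them, time stands still between calls to the robot, and variables do not carry over. Pictures are saved under pics/ and viewed, about 8 in all and at most 12, crops included, and the job is handed in when it is done.

Besides the shell and the picture viewer there is one more tool, called after "Request:" as name(argument=value, ...), one argument or row to a line, values as JSON. carry_out: Moves the arm, as the interface text tells. Its arguments: {"type":"object","properties":{"steps":{"type":"array"},"squeeze":{"type":"number"}},"required":["steps"]}

```bash
mkdir -p pics; cat > h.py <<'E'
import numpy as np, cv2
from rig import robot, cams
def ray(c,u,v):
    K=np.array([[c["fx"],0,c["cx"]],[0,c["fy"],c["cy"]],[0,0,1.]])
    p=cv2.undistortPoints(np.array([[[u,v]]],float),K,np.array([c["k1"],0,0,0,0.]))[0,0]
    # k1 forward: distorted = s*(1+k1 r^2), same as OpenCV
    d=np.array(c["rotation"])@np.array([p[0],-p[1],-1.]); return np.array(c["eye"]),d/np.linalg.norm(d)
def onz(c,u,v,z):
    e,d=ray(c,u,v); return e+d*(z-e[2])/d[2]
def snap(n,f):
    c=cams.camera(n); cv2.imwrite(f"pics/{f}.png",c["pixels"][:,:,::-1]); np.save(f"pics/{f}.npy",c,allow_pickle=True); return c
def load(f): return np.load(f"pics/{f}.npy",allow_pickle=True).item()
E
python3 - <<'E'
from h import *
o=robot.get_obs(); print(o, robot.tip_extent)
for n in("top","scene"):
    c=snap(n,n+"0"); print(n,c["eye"],c["fx"],c["k1"],c["rotation"])
E
```

```text
{'time': 0.0, 'q': array([-1.36744538e+00,  5.28491603e-01,  1.43391053e+00, -1.05573656e-06,
        1.18137126e+00, -1.78507008e-01]), 'joint_velocities': array([ 3.57881528e-04,  2.88157420e-05,  1.38017131e-04,  2.16111235e-03,
        2.30676789e-04, -2.70196772e-04]), 'joint_torque': array([ 1.56794413e-04, -4.40042102e+01, -1.76592761e+01,  6.33917539e-02,
        5.82741061e-02, -1.61980224e-04]), 'position': array([ 0.23278573, -0.57929273,  0.24355333]), 'tool_rot': array([ 8.28445528e-01, -5.60068583e-01, -7.80864562e-04, -7.61019966e-04]), 'ft_force': array([ 0.17547842, -0.32888387,  0.54972494]), 'moment': array([ 0.02009073, -0.02308408,  0.0300195 ]), 'grip_width': 0.08717336475905858} 0.022
top [0.46858006 0.03940737 1.30519679] 518.1987909325521 -0.1586146880185318 [ 0.03157377 -0.03417383 -0.7028573   0.70980762]
scene [ 1.07446307 -0.38253531  1.02911414] 472.7723481843442 0.006031991350919366 [0.26723518 0.13169591 0.40409897 0.86483846]
```

View pics/top0.png

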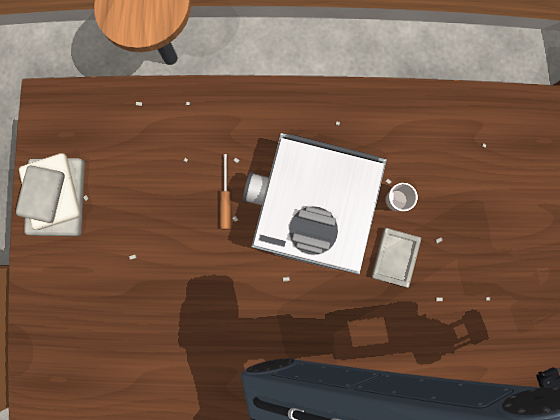

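View pics/scene0.png

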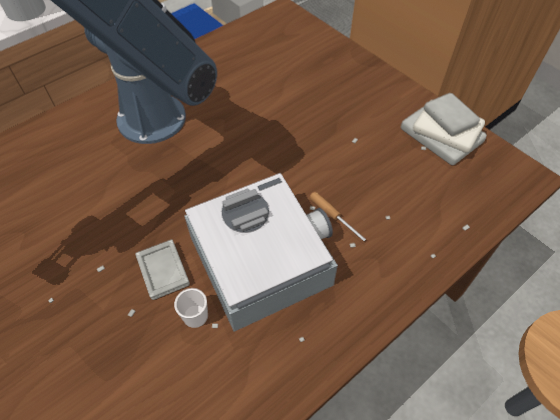

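Top view: the panel has corners near (283,134), (385,160), (360,272) and (252,247). The disc is near (313,230), with its slot roughly parallel to the front edge. The cup is at (402,197), the stone at (397,257) and the chisel at (224,195).

```bash
sed -i 's/np.array(c\["rotation"\])@/R.from_quat(c["rotation"]).as_matrix()@/; 1a from scipy.spatial.transform import Rotation as R' h.py
python3 - <<'E'
from h import *
c=load("top0"); im=c["pixels"].astype(int)
hsv=cv2.cvtColor(c["pixels"],cv2.COLOR_RGB2HSV)
m=((hsv[...,2]>205)&(hsv[...,1]<30)).astype(np.uint8); m[:,:245]=0;m[:,388:]=0;m[:120]=0;m[285:]=0
n,l,s,_=cv2.connectedComponentsWithStats(m); k=1+s[1:,4].argmax(); m=(l==k).astype(np.uint8)
ct=max(cv2.findContours(m,0,2)[0],key=cv2.contourArea); hull=cv2.convexHull(ct)
ap=cv2.approxPolyN(hull,4,ensure_convex=True).reshape(-1,2) if hasattr(cv2,"approxPolyN") else cv2.boxPoints(cv2.minAreaRect(hull))
print("corners",ap)
h=np.array([ (onz(c,*p,0.118))[:2] for p in ap]);print(h)
for i in range(4):
    d=h[(i+1)%4]-h[i];print(np.linalg.norm(d),np.degrees(np.arctan2(d[1],d[0])))
# disc: not-white inside the hull region near centre
hm=np.zeros_like(m);cv2.fillConvexPoly(hm,hull,1)
d=((hm==1)&(hsv[...,2]<190)).astype(np.uint8);d=cv2.morphologyEx(d,cv2.MORPH_OPEN,np.ones((3,3)))
n,l,s,ce=cv2.connectedComponentsWithStats(d);k=1+s[1:,4].argmax();dc=max(cv2.findContours((l==k).astype(np.uint8),0,2)[0],key=cv2.contourArea)
e=cv2.fitEllipse(cv2.convexHull(dc));print("disc",e,onz(c,*e[0],0.130))
v=hsv[...,2]
# cheeks: lighter within disc
dm=np.zeros_like(m);cv2.ellipse(dm,(e[0],(e[1][0]*.95,e[1][1]*.95),e[2]),1,-1)
ch=((dm==1)&(v>110)).astype(np.uint8);n,l,s,ce=cv2.connectedComponentsWithStats(ch)
for i in range(1,n):
    if s[i,4]>60: print("cheek",s[i],ce[i],onz(c,*ce[i],0.145)[:2],cv2.minAreaRect(cv2.findContours((l==i).astype(np.uint8),0,2)[0][0]))
cr=c["pixels"][120:290,235:430,::-1];a=cv2.resize(cr,None,fx=4,fy=4,interpolation=cv2.INTER_CUBIC)[:600]
cr2=load("scene0")["pixels"][170:330,170:350,::-1]
a=cv2.resize(c["pixels"][195:265,280:350,::-1],(400,400),interpolation=2);b=cv2.resize(load("scene0")["pixels"][170:250,205:285,::-1],(400,400),interpolation=2)
cv2.imwrite("pics/crop1.png",np.hstack([a,b]))
E
```

```text
corners [[384 163]
 [359 272]
 [253 244]
 [281 138]]
[[ 0.69528998 -0.20741258]
 [ 0.44140747 -0.14729031]
 [ 0.50344867  0.09612712]
 [ 0.75148219  0.03435168]]
0.2609042200794784 166.67713555688667
0.2511994291169213 75.70113414696833
0.25561071093797066 -13.98558699322617
0.2482086248933466 -103.08469204043605
disc ((312.4303894042969, 229.7827911376953), (49.14533615112305, 50.20677185058594), 115.63434600830078) [ 0.53668971 -0.03902232  0.13      ]
cheek [299 206  36  20 368] [316.82065217 215.20380435] [ 0.56874793 -0.04777427] ((317.612060546875, 213.8298797607422), (36.91017532348633, 13.784951210021973), 14.931416511535645)
cheek [293 233  37  20 392] [310.31377551 242.92857143] [ 0.50629776 -0.03341564] ((310.1883239746094, 243.6453857421875), (37.60663986206055, 13.02489185333252), 14.470293045043945)
```

View pics/crop1.png

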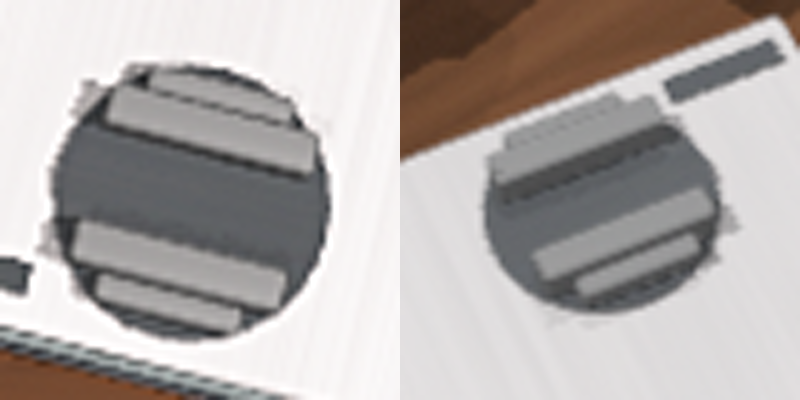

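The disc axis from the disc itself is about (0.537, -0.039). The front edge plus 66 mm gives (0.536, -0.042), so the two agree. Box yaw is about -14°, and the slot runs along about 76° (cam near 0). 

Plan: part-open the fingers to about 55 mm along the slot and centre them on the axis. Then press down and spin -105° or so.

Request:
carry_out(
  steps=[
    [[1.5, 2.7, 0], 7, 0.37],
    [[1.5, 2.7, 0], 7, 0.37],
    [[1.5, 2.7, 0], 7, 0.37],
    [[1.5, 2.7, 0], 7, 0.37],
    [[1.5, 2.7, 0], 7, 0.37],
    [[1.5, 2.7, 0], 7, 0.37],
    [[1.5, 2.7, 0], 7, 0.37],
    [[1.5, 2.7, 0], 7, 0.37],
    [[1.5, 2.7, 0], 7, 0.37],
    [[1.5, 2.7, 0], 7, 0.37],
  ],
)

```text
time: 1.1
position: [0.3833, -0.301, 0.2392]
tool_rot: [0.999, 0.037, -0.003, -0.002]
ft_force: [-0.1, -0.6, 0.1]
grip_width: 0.0549
```

Request:
carry_out(
  steps=[
    [[1.5, 2.7, 0], 7, 0.37],
    [[1.5, 2.7, 0], 7, 0.37],
    [[1.5, 2.7, 0], 7, 0.37],
    [[1.5, 2.7, 0], 7, 0.37],
    [[1.5, 2.7, 0], 7, 0.37],
    [[1.5, 2.7, 0], 7, 0.37],
    [[1.5, 2.7, 0], 7, 0.37],
    [[1.5, 2.7, 0], 7, 0.37],
    [[1.5, 2.7, 0], 7, 0.37],
    [[1.5, 2.7, 0], 7, 0.37],
  ],
)

```text
time: 2.1
position: [0.5357, -0.0173, 0.2365]
tool_rot: [0.781, 0.624, -0.006, -0.002]
ft_force: [0.3, 0.9, -0.2]
grip_width: 0.0547
```

Request:
carry_out(
  steps=[
    [[0.1, -1.1, -2], -1, 0.37],
    [[0, -1.1, -2], 0, 0.37],
    [[0, 0, -1.5], 0, 0.37],
    [[0, 0, 0], 0, 0.37],
  ],
)

```text
time: 2.5
position: [0.5387, -0.0343, 0.1794]
tool_rot: [0.783, 0.621, -0.005, -0.002]
ft_force: [-0.0, 0.2, 0.2]
grip_width: 0.0548
```

```bash
python3 - <<'E'
from h import *
o=robot.get_obs();print(o["position"],R.from_quat(o["tool_rot"]).as_matrix()[:,[0,2]].T,o["ft_force"])
a=snap("top","top1");b=snap("scene","scene1")
cv2.imwrite("pics/crop2.png",np.hstack([cv2.resize(a["pixels"][180:280,265:365,::-1],(400,400),interpolation=2),cv2.resize(b["pixels"][140:260,185:305,::-1],(400,400),interpolation=2)]))
E
```

```text
[ 0.53874224 -0.0342936   0.17942302] [[ 0.22751661  0.97375705 -0.00577833]
 [-0.01055452 -0.00346764 -0.99993829]] [-0.04506419  0.19883829  0.24889653]
```

View pics/crop2.png

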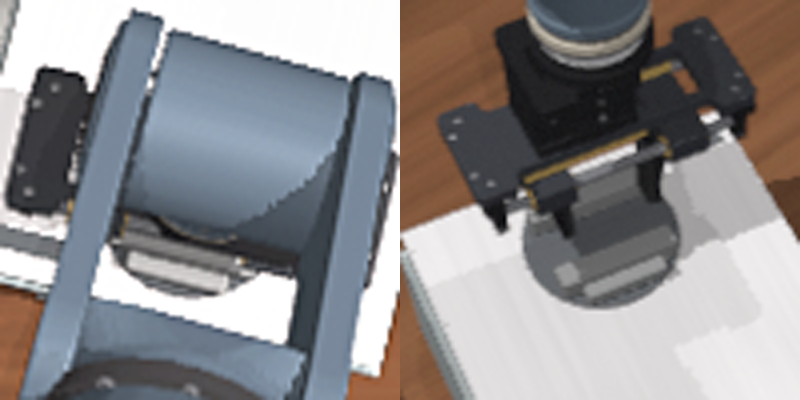

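The scene crop shows both fingers above the slot, in line with it. Next I correct by (-1, -6) mm and descend.

Request:
carry_out(
  steps=[
    [[-0.2, -0.6, 0], 0, 0.37],
    [[0, 0, -1], 0, 0.37],
    [[0, 0, -1], 0, 0.37],
    [[0, 0, -0.5], 0, 0.37],
  ],
)

```text
time: 3.0
position: [0.5398, -0.042, 0.1578]
tool_rot: [0.784, 0.621, -0.002, 0.003]
ft_force: [0.7, 0.7, 0.1]
grip_width: 0.0548
```

Request:
carry_out(
  steps=[
    [[0, 0, -0.5], 0, 0.37],
    [[0, 0, -0.5], 0, 0.37],
    [[0, 0, -0.5], 0, 0.37],
  ],
)

```text
time: 3.3
position: [0.5393, -0.0419, 0.1412]
tool_rot: [0.784, 0.621, -0.002, 0.002]
ft_force: [-0.5, 0.4, 1.6]
grip_width: 0.0549
```

Request:
carry_out(
  steps=[
    [[-0.2, 0.1, -0.4], 0, 0.37],
    [[0, 0, -0.4], 0, 0.37],
    [[0, 0, -0.3], 0, 0.37],
    [[0, 0, -0.3], 0, 0.37],
  ],
)

```text
time: 3.7
position: [0.5384, -0.0412, 0.1341]
tool_rot: [0.783, 0.621, -0.001, 0.004]
ft_force: [-6.1, -0.6, 23.8]
grip_width: 0.0545
```

Tips are at z 0.112, the shut floor height, with 24 N, so the panel is shut. I ease off a little and start turning.

Request:
carry_out(
  steps=[
    [[0, 0, -0.1], 0, 0.37],
    [[0, 0, -0.1], 0, 0.37],
    [[0, 0, -0.1], -6, 0.37],
    [[0, 0, -0.1], -6, 0.37],
  ],
)

```text
time: 4.1
position: [0.5379, -0.0418, 0.1344]
tool_rot: [0.845, 0.534, -0.002, 0.005]
ft_force: [-4.1, -2.0, 12.9]
grip_width: 0.0549
```

Request:
carry_out(
  steps=[
    [[-0.1, 0.1, -0.15], -7, 0.37],
    [[0, 0, -0.15], -7, 0.37],
    [[0, 0, -0.15], -7, 0.37],
    [[0, 0, -0.15], -7, 0.37],
  ],
)

```text
time: 4.5
position: [0.5363, -0.0428, 0.1344]
tool_rot: [0.952, 0.305, -0.004, 0.007]
ft_force: [-5.2, -0.6, 15.0]
grip_width: 0.0544
```

Request:
carry_out(
  steps=[
    [[0, 0.1, -0.15], -8, 0.37],
    [[0, 0.1, -0.15], -8, 0.37],
    [[0, 0, -0.15], -8, 0.37],
    [[0, 0, -0.15], -8, 0.37],
  ],
)

```text
time: 4.9
position: [0.5347, -0.0415, 0.1345]
tool_rot: [1.0, 0.021, -0.006, 0.007]
ft_force: [-5.0, 0.8, 15.3]
grip_width: 0.0547
```

```bash
python3 - <<'E'
from h import *
o=robot.get_obs();print(o["position"],R.from_quat(o["tool_rot"]).as_matrix()[:,[0,2]].T,o["ft_force"],o["moment"])
b=snap("scene","scene2")
cv2.imwrite("pics/crop3.png",cv2.resize(b["pixels"][140:260,185:305,::-1],(600,600),interpolation=2))
E
```

```text
[ 0.53470516 -0.04149402  0.13447657] [[ 0.99906956  0.04103957 -0.01325797]
 [-0.0127039  -0.01373247 -0.999825  ]] [-5.01798774  0.77241412 15.28523413] [0.18752131 0.37908483 0.06801522]
```

View pics/crop3.png

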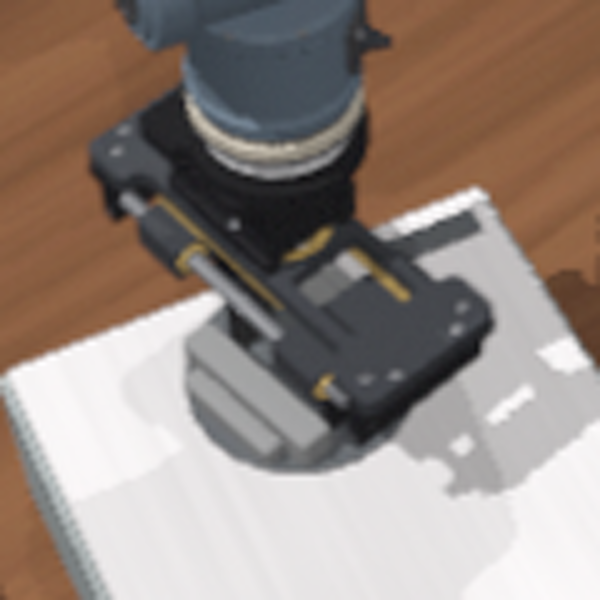

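The disc is following the fingers and the panel is flush. I keep turning towards the stop.

Request:
carry_out(
  steps=[
    [[0.1, 0.1, -0.15], -8, 0.37],
    [[0, 0, -0.15], -8, 0.37],
    [[0, 0, -0.15], -8, 0.37],
    [[0, 0, -0.15], -7, 0.37],
    [[0, 0, -0.15], -5, 0.37],
  ],
)

```text
time: 5.45
position: [0.5359, -0.0396, 0.1345]
tool_rot: [0.958, -0.286, -0.006, 0.008]
ft_force: [0.3, 9.2, 14.2]
grip_width: 0.0549
```

```bash
python3 - <<'E'
from h import *
o=robot.get_obs();x=R.from_quat(o["tool_rot"]).as_matrix()[:,0];print(o["position"],np.degrees(np.arctan2(x[1],x[0])),o["ft_force"],o["moment"])
E
```

```text
[ 0.53589348 -0.03963315  0.13445482] -33.19841678340953 [ 0.28099993  9.20835898 14.20203294] [1.99313157 0.10120349 8.58644708]
```

The moment about z has risen from 0.07 to 8.6 N m at yaw -33°, so it is against the stop. I relax the turn, ease back a little inside the slot and lift.

Request:
carry_out(
  steps=[
    [[0, 0, -0.1], 0, 0.37],
    [[0, 0, -0.05], 0, 0.37],
    [[0, 0, 0], 4, 0.37],
    [[0, 0, 0.2], 4, 0.37],
    [[0, 0, 1], 0, 0.37],
  ],
)

```text
time: 5.95
position: [0.5357, -0.0378, 0.1456]
tool_rot: [0.982, -0.186, -0.004, 0.015]
ft_force: [-0.5, -0.2, -0.1]
grip_width: 0.0545
```

Request:
carry_out(
  steps=[
    [[0, 0, 2], 0, 0.37],
    [[0, 0, 4], 0, 0.37],
    [[0, 0, 4], 0, 0.37],
    [[-2, -4, 2], 0, 0.37],
    [[-2, -4, 0], 0, 0.37],
    [[-2, -4, 0], 0, 0.37],
    [[-2, -4, 0], 0, 0.37],
    [[-1, -4, 0], 0, 0.37],
    [[0, -4, 0], 0, 0.37],
    [[0, 0, 0], 0, 0.37],
  ],
)

```text
time: 6.95
position: [0.4418, -0.2851, 0.2736]
tool_rot: [0.981, -0.194, -0.001, 0.017]
ft_force: [0.6, 0.7, -0.0]
grip_width: 0.0545
```

```bash
python3 - <<'E'
from h import *
o=robot.get_obs();print(o["position"],o["ft_force"],o["moment"])
a=snap("top","top3");b=snap("scene","scene3")
cv2.imwrite("pics/crop4.png",np.hstack([cv2.resize(a["pixels"][120:290,240:410,::-1],(400,400),interpolation=2),cv2.resize(b["pixels"][160:340,170:350,::-1],(400,400),interpolation=2)]))
E
```

```text
[ 0.44181799 -0.28508029  0.27360063] [ 0.59999869  0.74138648 -0.00435655] [-0.00765385 -0.10709833  0.03010103]
```

View pics/crop4.png

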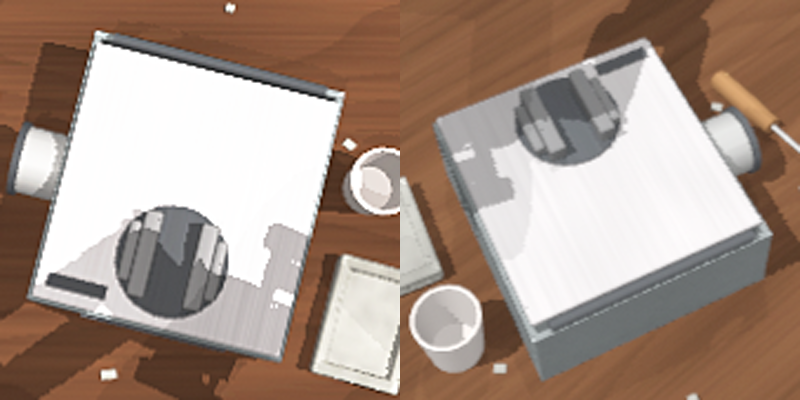

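The slot now runs front to hinge and the panel looks flush; the bystanders are in place. One numeric check of angle and disc height before handing in.

```bash
python3 - <<'E'
from h import *
P={}
for f,box in (("0",None),("3",None)):
    for n,(x0,y0,x1,y1) in (("top",(283,200,345,262)),("scene",(214,184,274,238))):
        c=load(n+f);g=cv2.cvtColor(c["pixels"],cv2.COLOR_RGB2GRAY)
        if n=="top":
            s=cv2.createLineSegmentDetector().detect(cv2.resize(g[y0:y1,x0:x1],None,fx=4,fy=4,interpolation=2))[0].reshape(-1,4)
            for l in sorted(s,key=lambda l:-np.hypot(l[2]-l[0],l[3]-l[1]))[:7]:
                p,q=[onz(c,l[i]/4+x0,l[i+1]/4+y0,0.14)[:2] for i in(0,2)];d=q-p
                print(f,"len %.3f ang %.1f"%(np.linalg.norm(d),np.degrees(np.arctan2(d[1],d[0]))%180),p.round(3))
        # panel's front-left corner region: dark label near the front edge, in both views
        v=cv2.cvtColor(c["pixels"],cv2.COLOR_RGB2HSV)
        lx=(256,232,290,248) if n=="top" else (255,176,288,194)
        roi=g[lx[1]:lx[3],lx[0]:lx[2]];m=(roi<115).astype(np.uint8)
        k,lab,st,ce=cv2.connectedComponentsWithStats(m);i=1+st[1:,4].argmax();P[n+f]=(c,*(ce[i]+lx[:2]));print(n+f,"label",st[i],ce[i]+lx[:2])
    (a,da),(b,db)=ray(*P["top"+f]),ray(*P["scene"+f])
    t=np.linalg.lstsq(np.c_[da,-db],b-a,rcond=None)[0];print("label 3d",(a+da*t[0]).round(4),(b+db*t[1]).round(4))
E
```

```text
0 len 0.084 ang 75.8 [ 0.543 -0.086]
0 len 0.081 ang 76.1 [0.513 0.005]
0 len 0.082 ang 76.0 [ 0.567 -0.008]
0 len 0.081 ang 76.1 [ 0.508 -0.077]
0 len 0.053 ang 76.0 [ 0.497 -0.004]
0 len 0.053 ang 75.8 [ 0.493 -0.058]
0 len 0.035 ang 76.6 [ 0.569 -0.06 ]
top0 label [  3   3  26  11 140] [271.8        240.08571429]
scene0 label [ 3  2 23 12 99] [268.84848485 183.77777778]
label 3d [0.5125 0.0531 0.1273] [0.5129 0.0536 0.1273]
3 len 0.082 ang 165.9 [ 0.571 -0.07 ]
3 len 0.061 ang 166.8 [ 0.5   -0.012]
3 len 0.056 ang 76.7 [0.48 0.02]
3 len 0.056 ang 166.1 [ 0.564 -0.012]
3 len 0.043 ang 166.2 [0.517 0.004]
3 len 0.041 ang 168.1 [0.56  0.003]
3 len 0.033 ang 90.2 [ 0.586 -0.022]
top3 label [  4   4  25  11 134] [272.13432836 240.91791045]
scene3 label [  0   0  33  11 178] [268.29213483 178.9494382 ]
label 3d [0.51   0.0521 0.1442] [0.5112 0.0537 0.1442]
```

The slot measures 166°, turned 90.0° from its start. The label height after the turn is wrong because bench pixels leaked into the mask, so I redo it with a tighter region.

```bash
python3 - <<'E'
from h import *
c=load("scene3");g=cv2.cvtColor(c["pixels"],cv2.COLOR_RGB2GRAY);h=cv2.cvtColor(c["pixels"],cv2.COLOR_RGB2HSV)
m=((g<115)&(h[...,1]<80)).astype(np.uint8);m[:180]=0;m[196:]=0;m[:,:256]=0;m[:,290:]=0
k,lab,st,ce=cv2.connectedComponentsWithStats(m);print(st[1:].tolist(),ce[1:].tolist());i=1+st[1:,4].argmax()
(a,da),(b,db)=ray(load("top3"),272.134,240.918),ray(c,*ce[i])
t=np.linalg.lstsq(np.c_[da,-db],b-a,rcond=None)[0];print((a+da*t[0]).round(4),(b+db*t[1]).round(4))
E
```

```text
[[269, 180, 1, 1, 1], [283, 180, 1, 1, 1], [264, 182, 1, 1, 1], [258, 182, 22, 12, 100], [256, 185, 1, 1, 1], [259, 184, 1, 1, 1], [287, 186, 1, 1, 1], [288, 188, 2, 2, 2]] [[269.0, 180.0], [283.0, 180.0], [264.0, 182.0], [268.73, 187.37], [256.0, 185.0], [259.0, 184.0], [287.0, 186.0], [288.5, 188.5]]
[0.5112 0.0525 0.1122] [0.512  0.0536 0.1122]
```

The label has dropped 15 mm, from 0.127 to 0.112, so the panel is held shut with the arm away.

```bash
python3 -c "
from rig import robot
print(robot.hand_in())"
```

```text
the job is handed in; nothing more can be done
None
```

The fastener is turned to its locked stop, the panel stays shut on its own, and the job is handed in; no verdict was reported. I set the part-open fingertips in the slot, pressed the hatch shut (peak reading 24 N, about 13–15 N while turning), and turned clockwise until the stop. Then I eased back, lifted the fingers out and moved the arm clear. It took about 7 s of robot time.

**Last checks, with the arm away:**
- **Fastener:** the slot direction went from 76° to 166°, a 90° turn that leaves it running front to hinge.
- **Panel:** the mark near the front edge dropped 15 mm, from z 0.127 to 0.112, which matches a shut panel.
- **Bystanders:** the cup, stone and chisel looked undisturbed in the last pictures; I did not measure their positions.

**What disagreed:**
- My first height reading of that mark was wrong (0.144) because bench pixels leaked into the mask. The 0.112 figure is from a tighter mask.
- The turning moment jumped to 8.6 N m when the fastener reached its stop, far above its 0.06 N m friction. I released it on the next move and saw no damage.

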